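# Clear the pickup plate and switch it on

### The arm

A 7-joint arm with a two-finger parallel gripper is mounted at the origin on the work surface. World frame = base frame: x ahead of the robot, y to its left, z up, the work surface at z = 0. Lengths are in mm, angles in rad, forces in N, time in s.
With the tool pointing down it reaches from about 400 to 850 mm from the base axis. Payload 10.4 kg.
Tool frame: the origin (TCP) lies at the very end of the fingers, on their centre line; the grasp point (between the pads) lies 19 mm behind it; z points along the fingers, y is the line along which they close (so a half turn about z gives the same grasp; the last joint's range is limited). The gripper opens to 87 mm and grips with 3 to 60 N. Pads are 19 mm wide; open, the fingers measure 117 mm over their backs; the gripper's body (75 mm by 190 mm) begins 51 mm behind the grasp point.
Start: joints at [1.266, 0.332, -0.065, 1.46, 0.022, 1.35, -0.088], TCP at [173.825, -600.364, 222.576] pointing down, gripper open.
Joint ranges: [-2.6, 2.6], [-0.5, 2.12], [-1.47, 1.34], [0.16, 2.42], [-1.27, 4.41], [0.06, 2.06], [-2.6, 2.6]. Speed limits (rad/s): [2.22, 2.22, 2.79, 2.79, 3.14, 3.14, 3.14].

### API

Orientations are given as a rotation vector (axis times angle).
In Python, from rig import env gives the robot as it stands.
- The arm moves only by the tool jog_arm, never from a script. Its argument "plan" is a list of rows, each an object with "offset": the shift along the tool's x, y, z as a fraction of full scale, a list of three; "delta_rot": the turn, a rotation vector about the tool's x, y, z as a fraction of full scale, a list of three. A call has 1 to 5 rows; each row is the pose to reach, as a shift and turn from the pose commanded when the call began, along the tool's axes at that moment, turning the shorter way round; what a row does not reach only later rows make up. Full scale, the value 1, is 0.25 m for a shift and 360 degrees for a turn. A row lasts 1/8 s, in which the tool goes at most 62.5 mm and 10.7 degrees, less where a joint would pass 70% of its speed; a pose out of reach is approached as far as the arm can. A call with a number of a shift or a turn outside -1 to 1 is refused whole. A call with a gripper value outside its range is refused whole. "hand" is the opening, from 0 (shut) to 1 (fully open), set as the call begins (left out, the last holds). The fingers move at their own pace and stop on an object; "grip_force" is the grip in N (left out, the last holds). Time passes only in rows, so rows that repeat a pose let the fingers close. It gives the time, the measured TCP pose, the force, the opening and the grip force at its end, in the units of the state.
- env.observe(): the state, without advancing time (a new reading comes with each control period).
- env.snapshot(name): name is "scene" or "top" or "wrist"; returns the picture (480x640x3 uint8, red, green, blue); there is no depth.
- env.camera_params(name): a dict with "vfov" (degrees; the focal length in pixels is half the picture's height over the tangent of half this angle, whatever the lens; pixels are square), "cx", "cy" (the principal point, pixels), "rvec" (rotation vector, rad) and "tvec" (3), from world to camera coordinates, as OpenCV has them. Camera axes: x right, y down, z forward; pixel columns grow to the right and rows downward; lengths in mm; the calibration is good to about 2 mm. A picture is of the moment at which its call begins: read the wrist's pose just before it. camera_params takes no time and is no camera call; for the wrist camera it gives the pose at the moment of the call.
- env.sign_off(): hands the job in; it is judged then, once.
The state is a dict: "time": time; "qpos": joint angles; "joint_vel": joint speeds; "tau": joint torques, N m; "tool_pos": TCP position; "tool_rot": TCP orientation; "force": force on the tool from outside, world axes, zero at the start; "torque": the same for the moment, N m; "grip_width": opening from 0.0 (shut) to 1.0 (fully open); "finger_force": force on a finger pad.
Only numpy, scipy, OpenCV 4.12 (cv2) and the standard library are available. Lean on these libraries where they do the work, as an engineer would, in place of code of your own. Each camera call takes 0.05 s, during which the arm holds its last target. There are 200 camera calls.

### The job

Take the scraper block and, pressing it firmly but not hard on the sprung steel plate, wipe all five glass chips over the plate's open end into the tray; do not touch the chips with the gripper. Then stand the scraper upright on the bench, and only then push the hot plate's knob down and turn it clockwise to its stop, so that it is on, and let it spring back up. Leave everything else as it is.

Things in the scene. Friction and masses are not known exactly. Their poses are not given: they have to be found in the camera images.
- hotplate: Fixed grey bench hot plate with a built-in chip tray; shifted and turned from one time to the next. Origin: on the bench under the plate's centre; z up; y runs along the unit: control end (-205 to -110 mm), plate (-110 to 110), tray (to 225). Width 210 mm in x
- plate: Dark steel plate floating level on stiff springs (gives up to 5 mm when pressed), 180 (x) x 220 (y) x 10 mm, axes as hotplate. Origin: centre of its underside; its top, where the chips lie, is 10 mm above that (60 mm above the bench). Steel rims 12 mm higher than the top border it: along both sides (inner faces at x = -90 and 90 mm) and at the control end (inner face at y = -100 mm). Its +y end is open
- tray_floor (a point): Centre of the chip tray's floor, 15 mm above the bench. The tray is open on top, inside 200 mm (x) by 120 mm (y of hotplate: 100 to 220 mm). Its side walls reach 45 mm and its far wall 60 mm above the bench; the plate juts 10 mm over it, so chips pushed over the open end drop in
- scraper: Loose scraper block, 0.2 to 0.3 kg: flat black graphite block 100 (its x) x 32 (y) x 24 mm high; on it an upright wooden grip 64 (x) x 22 mm (y), 24 to 69 mm above the underside, to be held across its 22 mm from above. Origin: centre of the underside. It starts upright on the bench left or right of the hot plate. Its long side faces push the chips
- knob_turn (a joint): Turn of the black push-to-turn knob on the control end, rad, growing clockwise seen from above, 0 to 1.4 (end stop: on). At value v its grip bar lies along the x of hotplate turned by -v about z. It starts at 0 to 0.12; friction 0.04 N m. Unless pushed down the knob locks at about 0.3; past about 0.85 the lock is behind it
- knob_press (a joint): How far the knob is pushed down, m, 0 (up) to 0.006 (bottomed). A spring resists with 3 N at the start and 8 N at the bottom and lifts the knob when let go. The lock clears from about 0.0035
- knob_grip (a point): Middle of the knob's grip bar, on the knob's axis (x = -35, y = -158 mm of hotplate), 93 mm above the bench while up. The bar is 12 mm thick, 44 mm long, 30 mm high (top 11 mm above this point) and stands on a round skirt, 50 mm across, whose top is 19 mm below this point
- chip0: Loose chip of green glass, about 24 x 22 x 8 mm, 12 g, irregular, lying flat on the plate at the start. Origin: centre of its underside
- chip1: Loose chip of green glass, about 28 x 22 x 7 mm, 12 g, irregular, lying flat on the plate at the start. Origin: centre of its underside
- chip2: Loose chip of green glass, about 26 x 22 x 9 mm, 12 g, irregular, lying flat on the plate at the start. Origin: centre of its underside
- chip3: Loose chip of green glass, about 26 x 21 x 8 mm, 12 g, irregular, lying flat on the plate at the start. Origin: centre of its underside
- chip4: Loose chip of green glass, about 24 x 19 x 9 mm, 12 g, irregular, lying flat on the plate at the start. Origin: centre of its underside
- mould: Iron mould, 70 x 70 mm base with a round cup, 55 mm high, 0.7 kg, on the bench on the other side from the scraper. A bystander: leave it alone. Origin: its underside
- cup: Small steel cup, 36 mm wide, 30 mm high, standing on the control end of the hot plate beside the knob. A bystander: leave it alone. Origin: its underside
- jar: Amber glass jar, 64 mm wide, 75 mm high, on the bench. A bystander: leave it alone. Origin: its underside
- can: Metal can, 66 mm wide, 65 mm high, on the bench. A bystander: leave it alone. Origin: its underside
- brush: Wooden brush lying behind the hot plate. A bystander: leave it alone. Origin: its underside
- jacks: Steel jacks (big tweezers), 220 mm long, lying behind the hot plate. A bystander: leave it alone. Origin: its underside
Things that resemble listed ones, but are neither listed nor needed, are in the scene too. Of the things that look like the scraper, take the one that is farthest from the robot's base at the start.

How it is judged:
By the outcome, as a careful person would: the job done as asked, in the order asked, and still so for the second after the job is handed in, with the robot touching nothing.
It also fails if it takes over 72 s, if anything falls off the work surface, if the arm or the gripper's body presses on something with over 40 N, if the wrist force passes 120 N, or if a joint passes its speed limit or range.

## Working session

There is one attempt and no reset: what is moved stays moved. The work goes in short steps, Python scripts to look and compute and a tool call to move; the robot and the scene stay as the last step left them, time stands still between calls to the robot, and variables do not carry over. Pictures are saved under pics/ and viewed, at most 10 in all, crops included, and the job is handed in when it is done.

Besides the shell and the picture viewer there is one more tool, called after "Emit:" by a JSON object that holds its "op" and its "data". jog_arm: Moves the arm, as the interface text tells. Its arguments: {"type":"object","properties":{"plan":{"type":"array","items":{"type":"object","properties":{"offset":{"type":"array","items":{"type":"number","minimum":-1,"maximum":1}},"delta_rot":{"type":"array","items":{"type":"number","minimum":-1,"maximum":1}}}}},"hand":{"type":"number"},"grip_force":{"type":"number"}},"required":["plan"]}

```bash
mkdir -p pics; ls
cat > h.py <<'E'
import numpy as np, cv2
from rig import env
from scipy.spatial.transform import Rotation as R
def cam(n):
    p=env.camera_params(n); f=240/np.tan(np.radians(p['vfov']/2))
    return np.array([[f,0,p['cx']],[0,f,p['cy']],[0,0,1]]),R.from_rotvec(p['rvec']).as_matrix(),np.array(p['tvec'],float),p
def onplane(c,px,z):
    K,Rm,t,_=c; px=np.atleast_2d(px).astype(float)
    d=(Rm.T@np.linalg.inv(K)@np.c_[px,np.ones(len(px))].T).T
    o=-Rm.T@t; return o+d*((z-o[2])/d[:,2])[:,None]
def proj(c,X):
    K,Rm,t,_=c; q=(K@(Rm@np.atleast_2d(X).T+t[:,None])).T; return q[:,:2]/q[:,2:]
def snap(n,f):
    c=cam(n); im=env.snapshot(n); cv2.imwrite('pics/'+f,im[:,:,::-1]); return c,im
E
python3 - <<'E'
from h import *
for n in('scene','top'):
    c,im=snap(n,n+'0.png'); print(n,c[3], -c[1].T@c[2])
print(env.observe())
E
```

```text
pics
scene {'vfov': 52.068963412387326, 'cx': 322.7793079247262, 'cy': 241.19319135226124, 'rvec': array([ 0.87105565,  2.73002269, -0.81379653]), 'tvec': array([ 405.7615231 , -180.01610153, 1252.51739056])} [804.02967944 452.46648267 956.37773956]
top {'vfov': 48.270294622634225, 'cx': 314.94939854702875, 'cy': 236.62453951222508, 'rvec': array([ 2.11680812, -2.13611018,  0.19641193]), 'tvec': array([  -3.0302359 ,  503.75704739, 1422.27667662])} [ 237.07714778   -4.03562971 1490.11054277]
{'time': 0.1, 'qpos': array([ 1.26638816,  0.3327991 , -0.06469285,  1.46086763,  0.02160056,
        1.34988952, -0.0885121 ]), 'joint_vel': array([ 0.00214655, -0.00165155,  0.00086229, -0.00287238, -0.00130158,
        0.0012471 ,  0.00088153]), 'tau': array([ 3.30667390e-03, -6.24546647e+01,  2.61517492e-02, -3.90720606e+01,
       -6.13851473e-02,  3.65926197e-02,  6.46424337e-05]), 'tool_pos': array([ 173.70350233, -600.01419083,  221.8345395 ]), 'tool_rot': array([-3.10922412e+00, -4.41026042e-01,  3.73307022e-04]), 'force': array([0.49580603, 0.66487783, 0.14294731]), 'torque': array([-0.00210178, -0.00962093, -0.00553856]), 'finger_force': 0.0, 'grip_width': 0.9999664805635042}
```

View pics/scene0.png

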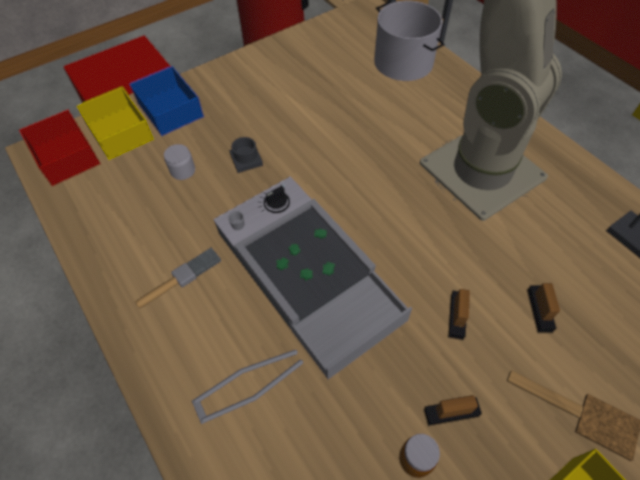

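View pics/top0.png

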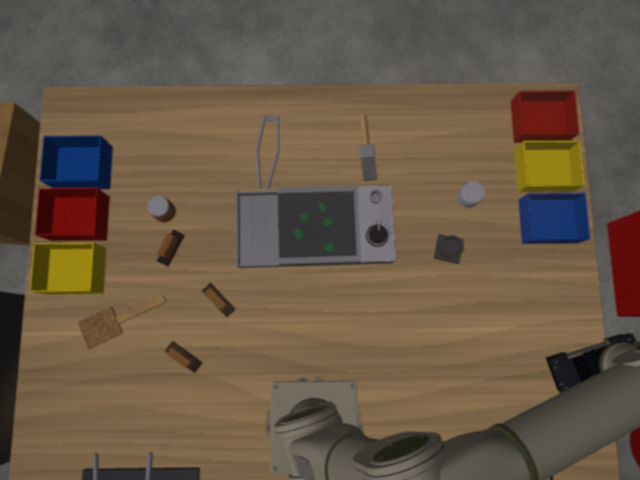

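The top view shows three scraper look-alikes at (170,247), (218,299) and (183,356). In the scene view they are at (453,409), (459,313) and (543,306). The base is near top (315,425), so the farthest is top (170,247), which is scene (453,409). The hot plate spans top (237..395, 186..268) with the tray on the left and the knob at (377,235). Next I measure.

```bash
cat > m.py <<'E'
from h import *
C={};I={}
for n in('scene','top'):
    C[n]=cam(n); I[n]=cv2.imread(f'pics/{n}0.png')
def blobs(m,amin):
    k,l,s,c=cv2.connectedComponentsWithStats(m.astype(np.uint8)); return [(c[i].round(1),s[i,4],l==i) for i in range(1,k) if s[i,4]>=amin]
def tri(a,b):
    A=[];B=[]
    for n,p in(('scene',a),('top',b)):
        K,Rm,t,_=C[n]; P=K@np.c_[Rm,t]
        for i in(0,1): A.append(p[i]*P[2]-P[i])
    A=np.array(A); return np.linalg.lstsq(A[:,:3],-A[:,3],rcond=None)[0]
for n in C:
    hsv=cv2.cvtColor(I[n],cv2.COLOR_BGR2HSV).astype(int); h,s,v=hsv[...,0],hsv[...,1],hsv[...,2]
    print(n,'green',[(c.tolist(),a) for c,a,_ in blobs((h>50)&(h<90)&(s>100),8)])
    wood=(h>5)&(h<16)&(s>120)&(v>50)&(v<200)
    for (x0,y0,x1,y1) in ([(410,380,500,440)] if n=='scene' else [(150,225,192,270)]):
        w=np.zeros_like(wood); w[y0:y1,x0:x1]=True
        bk=(v<50)&w
        print('black',[(c.tolist(),a,cv2.minAreaRect(np.argwhere(m)[:,::-1].astype(np.float32))) for c,a,m in blobs(bk,20)])
        # hull of whole scraper: dark
        print('tab hsv',hsv[y0+2,x0+2], 'grip', hsv[247,171] if n=='top' else hsv[406,458])
# plate dark area
hsv=cv2.cvtColor(I['top'],cv2.COLOR_BGR2HSV); v=hsv[...,2]; m=((v<85)&(hsv[...,1]<60)); m[:185]=0;m[272:]=0;m[:,:270]=0;m[:,362:]=0
m=cv2.morphologyEx(m.astype(np.uint8),cv2.MORPH_CLOSE,np.ones((9,9)))
b=max(blobs(m,500),key=lambda q:q[1]); r=cv2.minAreaRect(np.argwhere(b[2])[:,::-1].astype(np.float32)); print(r)
print(onplane(C['top'],cv2.boxPoints(r),62).round(1))
a=cv2.resize(I['scene'][370:450,390:510],None,fx=3.3,fy=3.3,interpolation=cv2.INTER_CUBIC)
b=cv2.resize(I['top'][180:275,230:402],None,fx=3.4,fy=3.4,interpolation=cv2.INTER_CUBIC); c=cv2.resize(I['top'][222:277,145:197],None,fx=4,fy=4)
W=np.zeros((600,800,3),np.uint8); W[:a.shape[0],:a.shape[1]]=a; W[:c.shape[0],450:450+c.shape[1]]=c; W[270:270+b.shape[0],:b.shape[1]]=b; cv2.imwrite('pics/crop1.png',W)
E
python3 m.py
```

```text
scene green [([320.0, 233.2], np.int32(80)), ([294.1, 249.2], np.int32(81)), ([282.0, 263.3], np.int32(97)), ([328.1, 268.3], np.int32(104)), ([306.0, 273.9], np.int32(97))]
black [([444.8, 414.8], np.int32(449), ((452.24676513671875, 411.0439758300781), (18.247835159301758, 54.357994079589844), 80.13418579101562))]
tab hsv [ 16 104 118] grip [ 15 165 108]
top green [([322.3, 207.1], np.int32(39)), ([304.0, 216.9], np.int32(43)), ([327.8, 221.4], np.int32(39)), ([298.3, 233.4], np.int32(54)), ([329.0, 246.6], np.int32(44))]
black [([172.0, 248.3], np.int32(229), ((170.40867614746094, 247.7119140625), (11.639447212219238, 34.09634780883789), 27.407573699951172))]
tab hsv [ 17 104 132] grip [ 14 148  55]
((314.7836608886719, 228.184326171875), (74.14517211914062, 91.06178283691406), 88.85424041748047)
[[ 626.8  119.1   62. ]
 [ 629.7 -131.7   62. ]
 [ 424.  -130.7   62. ]
 [ 421.3  113.8   62. ]]
```

View pics/crop1.png

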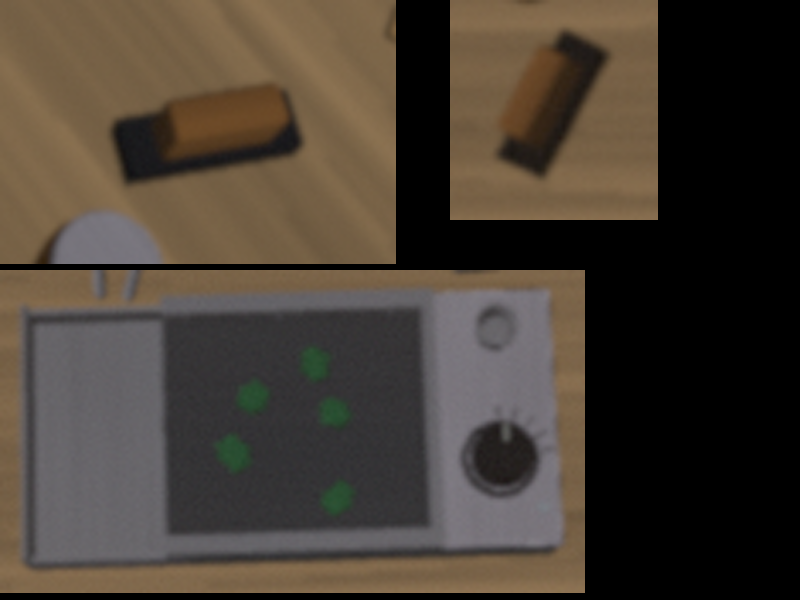

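The crop confirms an upright wooden grip on a flat black block with long axis along top (174,229)–(158,261). In the top view the plate's dark face has corners (279,193), (353,191), (356,256) and (279,257). The five chips lie well inside it.

```bash
cat >> h.py <<'E'
def tofrac(dst,yaw=None):
    """frac offsets/turn from present commanded~measured pose to dst, yaw = world angle of tool y"""
    o=env.observe(); T=R.from_rotvec(o['tool_rot']); M=T.as_matrix()
    print('pos',o['tool_pos'].round(1),'ty yaw',np.degrees(np.arctan2(M[1,1],M[0,1])).round(1),'axes',M.round(3).tolist(),'t',o['time'],'F',o['force'].round(1),'w',round(o['grip_width'],3))
    for d in np.atleast_2d(dst): print('  ->',np.round(d,1),'frac',(M.T@(d-o['tool_pos'])/250).round(3))
E
cat >> m.py <<'E'
print('-----')
P=onplane(C['top'],[(278.8,193.2),(353.5,191.2),(355.9,255.9),(279.4,257.4)],62);print(P.round(1))
s=onplane(C['top'],[(174.5,229.5),(184.5,235),(168.75,266.2),(157.5,261.2)],24);print('scr top',s.round(1),s.mean(0))
q=np.array([(113,122),(127,183),(302,150),(290,90)])/3.3+[390,370]
s2=onplane(C['scene'],q,24);print('scr scene',s2.round(1),s2.mean(0))
# triangulate chips centroid match order, and knob, grip
g1=[(320,233.2),(294.1,249.2),(282,263.3),(328.1,268.3),(306,273.9)];g2=[(329,246.6),(327.8,221.4),(322.3,207.1),(298.3,233.4),(304,216.9)]
for a,b in zip(g1,g2): print('chip',tri(a,b).round(1))
print('block corner tri', [tri(a,b).round(1) for a,b in zip(q,[(184.5-10,229.5),(157.5,261.2),(168.75,266.2),(184.5,235)])])
tofrac([[520,-350,250],[620,0,250],s[:, :].mean(0)+[0,0,200]])
E
python3 m.py|sed '1,/-----/d'
```

```text
[[ 623.2   90.8   62. ]
 [ 627.1 -114.9   62. ]
 [ 447.  -117.4   62. ]
 [ 444.8   88.6   62. ]]
scr top [[531.5 383.9  24. ]
 [515.7 355.5  24. ]
 [428.6 395.8  24. ]
 [442.8 427.4  24. ]] [479.63035475 390.67160301  24.        ]
scr scene [[520.9 360.6  24. ]
 [536.6 389.8  24. ]
 [445.6 432.7  24. ]
 [427.4 405.2  24. ]] [482.608967   397.08649018  24.        ]
chip [471.8 -44.9  68.2]
chip [540.9 -42.6  69.7]
chip [580.7 -28.2  69.9]
chip [508.7  37.4  68.8]
chip [554.   21.8  69.5]
block corner tri [array([527.6, 369.4,  61. ]), array([479.6, 418. , -50.2]), array([430.8, 421.7, -34.6]), array([483.2, 372.8, 102.3])]
pos [ 173.7 -600.   221.8] ty yaw -73.9 axes [[0.961, 0.278, -0.0], [0.278, -0.961, 0.001], [-0.0, -0.001, -1.0]] t 0.1 F [0.5 0.7 0.1] w 1.0
  -> [ 520. -350.  250.] frac [ 1.609 -0.576 -0.112]
  -> [620.   0. 250.] frac [ 2.382 -1.809 -0.111]
  -> [479.6 390.7 224. ] frac [ 2.277 -3.466 -0.004]
```

Emit:
{"op": "jog_arm", "data": {"plan": [{"offset": [0.8, -0.29, -0.06]}, {"offset": [0.8, -0.29, -0.06]}, {"offset": [0.8, -0.29, -0.06]}, {"offset": [0.8, -0.29, -0.06]}, {"offset": [0.8, -0.29, -0.06]}], "hand": 1}}

```text
invalid input at $.plan[0]: expected keys offset, delta_rot
```

Emit:
{"op": "jog_arm", "data": {"plan": [{"offset": [0.8, -0.29, -0.06]}, {"offset": [0.8, -0.29, -0.06]}, {"offset": [0.8, -0.29, -0.06]}, {"offset": [0.8, -0.29, -0.06]}, {"offset": [0.8, -0.29, -0.06]}]}}

```text
invalid input at $.plan[0]: expected keys offset, delta_rot
```

Emit:
{"op": "jog_arm", "data": {"plan": [{"offset": [0.39, -0.62, 0]}, {"offset": [0.39, -0.62, 0]}, {"offset": [0.39, -0.62, 0]}, {"offset": [0.39, -0.62, 0]}, {"offset": [0.39, -0.62, 0]}]}}

```text
invalid input at $.plan[0]: expected keys offset, delta_rot
```

Emit:
{"op": "jog_arm", "data": {"plan": [{"offset": [0.39, -0.62, 0]}, {"offset": [0.39, -0.62, 0]}, {"offset": [0.39, -0.62, 0]}, {"offset": [0.39, -0.62, 0]}, {"offset": [0.39, -0.62, 0]}]}}

```text
invalid input at $.plan[0]: expected keys offset, delta_rot
```

Emit:
{"op": "jog_arm", "data": {"plan": [{"offset": [0.8, -0.29, -0.06], "delta_rot": [0, 0, 0]}, {"offset": [0.8, -0.29, -0.06], "delta_rot": [0, 0, 0]}, {"offset": [0.8, -0.29, -0.06], "delta_rot": [0, 0, 0]}, {"offset": [0.8, -0.29, -0.06], "delta_rot": [0, 0, 0]}, {"offset": [0.8, -0.29, -0.06], "delta_rot": [0, 0, 0]}], "hand": 1}}

```text
time: 0.72
tool_pos: [347.9, -473.3, 237.4]
tool_rot: [-3.109, -0.448, -0.001]
force: [-1.0, 0.0, -0.3]
grip_width: 1.001
finger_force: 0.0
```

Emit:
{"op": "jog_arm", "data": {"plan": [{"offset": [0.8, -0.29, -0.06], "delta_rot": [0, 0, 0]}, {"offset": [0.8, -0.29, -0.06], "delta_rot": [0, 0, 0]}, {"offset": [0.8, -0.29, -0.06], "delta_rot": [0, 0, 0]}, {"offset": [0.8, -0.29, -0.06], "delta_rot": [0, 0, 0]}, {"offset": [0.8, -0.29, -0.06], "delta_rot": [0, 0, 0]}]}}

```text
time: 1.35
tool_pos: [518.4, -349.1, 251.9]
tool_rot: [-3.109, -0.444, 0.001]
force: [-0.6, -1.4, -0.2]
grip_width: 0.997
finger_force: 0.0
```

Emit:
{"op": "jog_arm", "data": {"plan": [{"offset": [0.39, -0.62, 0], "delta_rot": [0, 0, 0]}, {"offset": [0.39, -0.62, 0], "delta_rot": [0, 0, 0]}, {"offset": [0.39, -0.62, 0], "delta_rot": [0, 0, 0]}, {"offset": [0.39, -0.62, 0], "delta_rot": [0, 0, 0]}]}}

```text
time: 1.85
tool_pos: [568.6, -170.5, 252.6]
tool_rot: [-3.108, -0.449, -0.001]
force: [-1.1, -0.6, -0.1]
grip_width: 1.001
finger_force: 0.0
```

Emit:
{"op": "jog_arm", "data": {"plan": [{"offset": [0.39, -0.62, 0], "delta_rot": [0, 0, 0]}, {"offset": [0.39, -0.62, 0], "delta_rot": [0, 0, 0]}, {"offset": [0.39, -0.62, 0], "delta_rot": [0, 0, 0]}, {"offset": [0.39, -0.62, 0], "delta_rot": [0, 0, 0]}]}}

```text
time: 2.35
tool_pos: [618.9, 5.0, 252.0]
tool_rot: [-3.108, -0.448, 0.001]
force: [0.0, -1.2, -0.5]
grip_width: 1.003
finger_force: 0.0
```

Run:
```python
from h import *
c,im=snap('wrist','w0.png'); np.save('w0.npy',np.array([c[3][k] for k in('vfov','cx','cy')]+list(c[3]['rvec'])+list(c[3]['tvec'])))
print(-c[1].T@c[2], c[1][2])
```

```text
[687.10441597  24.09496408 414.37604827] [-0.25009483 -0.07240567 -0.96551023]
```

Emit:
{"op": "jog_arm", "data": {"plan": [{"offset": [-0.05, -0.82, 0], "delta_rot": [0, 0, 0]}, {"offset": [-0.05, -0.82, 0], "delta_rot": [0, 0, 0]}, {"offset": [-0.05, -0.82, 0], "delta_rot": [0, 0, 0]}, {"offset": [-0.05, -0.82, 0], "delta_rot": [0, 0, 0]}]}}

```text
time: 2.9
tool_pos: [548.9, 196.5, 252.7]
tool_rot: [3.11, 0.444, 0.0]
force: [0.9, -0.6, 0.3]
grip_width: 0.996
finger_force: 0.0
```

Emit:
{"op": "jog_arm", "data": {"plan": [{"offset": [-0.05, -0.82, 0], "delta_rot": [0, 0, 0]}, {"offset": [-0.05, -0.82, 0], "delta_rot": [0, 0, 0]}, {"offset": [-0.05, -0.82, 0], "delta_rot": [0, 0, 0]}, {"offset": [-0.05, -0.82, 0], "delta_rot": [0, 0, 0]}]}}

```text
time: 3.4
tool_pos: [480.3, 390.0, 252.2]
tool_rot: [3.11, 0.443, -0.001]
force: [0.6, -0.5, 0.1]
grip_width: 1.0
finger_force: 0.0
```

Emit:
{"op": "jog_arm", "data": {"plan": [{"offset": [0, 0, 0], "delta_rot": [0, 0, -0.128]}, {"offset": [0, 0, 0], "delta_rot": [0, 0, -0.128]}, {"offset": [0, 0, 0], "delta_rot": [0, 0, -0.128]}, {"offset": [0, 0, 0], "delta_rot": [0, 0, -0.128]}, {"offset": [0, 0, 0], "delta_rot": [0, 0, -0.128]}]}}

```text
time: 4.03
tool_pos: [483.7, 385.3, 252.0]
tool_rot: [2.689, 1.62, -0.001]
force: [0.4, -0.2, 0.8]
grip_width: 0.998
finger_force: 0.0
```

Emit:
{"op": "jog_arm", "data": {"plan": [{"offset": [0, 0, 0], "delta_rot": [0, 0, -0.128]}, {"offset": [0, 0, 0], "delta_rot": [0, 0, -0.128]}, {"offset": [0, 0, 0], "delta_rot": [0, 0, -0.128]}, {"offset": [0, 0, 0], "delta_rot": [0, 0, -0.128]}, {"offset": [0, 0, 0], "delta_rot": [0, 0, -0.128]}]}}

```text
time: 4.65
tool_pos: [483.7, 385.3, 251.8]
tool_rot: [1.841, 2.544, -0.003]
force: [0.3, -0.1, 1.2]
grip_width: 0.999
finger_force: 0.0
```

Emit:
{"op": "jog_arm", "data": {"plan": [{"offset": [0, 0, 0], "delta_rot": [0, 0, -0.128]}, {"offset": [0, 0, 0], "delta_rot": [0, 0, -0.128]}, {"offset": [0, 0, 0], "delta_rot": [0, 0, -0.128]}, {"offset": [0, 0, 0], "delta_rot": [0, 0, -0.128]}, {"offset": [0, 0, 0], "delta_rot": [0, 0, -0.128]}]}}

```text
time: 5.28
tool_pos: [483.7, 385.3, 251.7]
tool_rot: [0.699, 3.062, -0.004]
force: [0.5, 0.2, -0.0]
grip_width: 1.004
finger_force: 0.0
```

Run:
```python
from h import *
c,im=snap('wrist','w1.png'); np.save('w1.npy',np.array([c[3][k] for k in('vfov','cx','cy')]+list(c[3]['rvec'])+list(c[3]['tvec'])))
print(-c[1].T@c[2], c[1][2])
tofrac([480,391,200])
a=cv2.imread('pics/w0.png');b=cv2.imread('pics/w1.png')
cv2.imwrite('pics/w01.png',np.hstack([cv2.resize(a,(400,300),interpolation=3),cv2.resize(b,(400,300),interpolation=3)]))
```

```text
[420.39873204 415.73649481 413.90528607] [ 0.23244091 -0.11582224 -0.96568961]
pos [483.7 385.4 251.6] ty yaw 64.4 axes [[-0.902, 0.433, 0.0], [0.433, 0.902, -0.002], [-0.001, -0.002, -1.0]] t 5.325 F [ 0.3 -0.2 -0.4] w 0.998
  -> [480 391 200] frac [0.023 0.014 0.206]
```

View pics/w01.png

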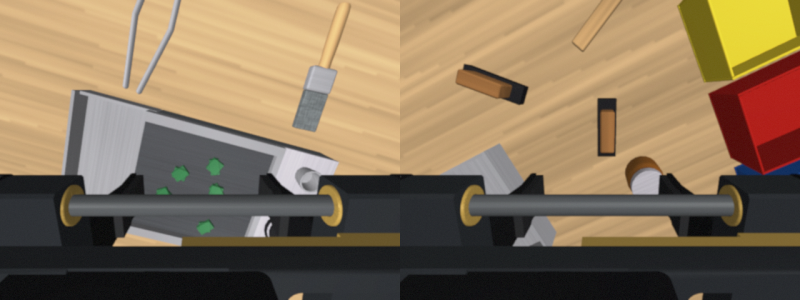

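In the left picture (w0), the plate with its chips fills the centre. In the right picture (w1), an upright scraper is at about px (331,203) of the full frame, another at (144,136), and the jar at about (392,280). I'll check by projection which is which and measure it.

```bash
cat >> h.py <<'E'
def camf(f):
    a=np.load(f); F=240/np.tan(np.radians(a[0]/2)); return np.array([[F,0,a[1]],[0,F,a[2]],[0,0,1]]),R.from_rotvec(a[3:6]).as_matrix(),a[6:9],None
E
python3 - <<'E'
from h import *
c=camf('w1.npy'); im=cv2.imread('pics/w1.png')
top=cam('top')
for n,p in dict(A=(170,247),B=(218,299),C=(183,356),jar=(160,208)).items():
    X=onplane(top,p,45); print(n,X.round(0),proj(c,X).round(0))
hsv=cv2.cvtColor(im,cv2.COLOR_BGR2HSV).astype(int);h,s,v=[hsv[...,i] for i in range(3)]
print(hsv[165,331],hsv[203,333],hsv[203,380])
w=np.zeros(h.shape,bool);w[145:262,305:355]=1
print([ [n,cv2.minAreaRect(np.argwhere(m&w)[:,::-1].astype(np.float32))] for n,m in dict(black=(v<55),wood=(v>=55)&(v<150)&(s>100)&(h<16),).items()])
big=cv2.resize(im[130:280,250:430],None,fx=4,fy=4,interpolation=3);cv2.imwrite('pics/w1c.png',big)
E
```

```text
A [[479. 389.  45.]] [[324. 210.]]
B [[336. 254.  45.]] [[134. 138.]]
C [[187. 343.  45.]] [[125. -75.]]
jar [[588. 421.  45.]] [[395. 288.]]
[ 0  7 35] [ 15 154 157] [ 16 103 191]
[['black', ((330.5, 203.0), (90.0, 27.0), 90.0)], ['wood', ((332.0, 210.0), (70.0, 24.0), 90.0)]]
```

View pics/w1c.png

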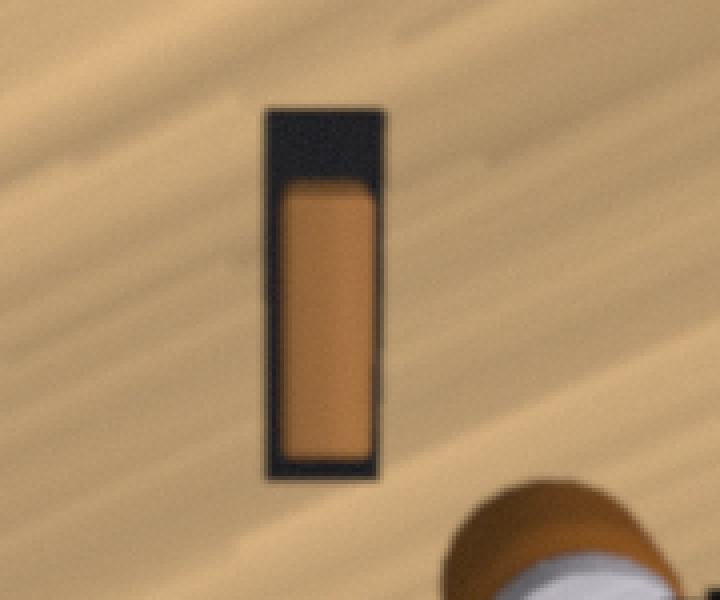

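The close crop shows the chosen scraper upright, well aligned with the picture axes. Block corners are at crop (264,108)–(378,478) and the grip top at (281,182)–(374,460).

Run:
```python
from h import *
c=camf('w1.npy')
f=lambda q:np.array(q)/4+[250,130]
b=onplane(c,f([(264,108),(385,110),(378,478),(265,478)]),24); g=onplane(c,f([(281,186),(377,186),(373,458),(281,458)]),69)
for n,q in(('block',b),('grip',g)):
    e=q[0]-q[3]; e2=q[1]-q[2]; s=q[1]-q[0]; s2=q[2]-q[3]
    print(n,q.mean(0).round(1),[np.linalg.norm(x).round(1) for x in(e,e2,s,s2)],'long yaw',np.degrees(np.arctan2((e+e2)[1],(e+e2)[0])).round(1))
# height of grip from wrist + top: grip top edge in top crop
top=cam('top')
gt=np.array([(532,45),(570,52),(530,140),(498,130)],float); gt=(gt-[450,0])/4+[145,222]
def tri(ca,a,cb,bb):
    A=[]
    for (K,Rm,t,_),p in((ca,a),(cb,bb)):
        P=K@np.c_[Rm,t]
        for i in(0,1): A.append(p[i]*P[2]-P[i])
    A=np.array(A); return np.linalg.lstsq(A[:,:3],-A[:,3],rcond=None)[0]
print('grip top tri',tri(c,f([(328,322)])[0],top,gt.mean(0)).round(1), onplane(top,gt.mean(0),69).round(1))
tofrac([np.r_[g.mean(0)[:2],31],np.r_[b.mean(0)[:2],31]])
```

```text
block [480.3 396.   24. ] [np.float64(99.2), np.float64(98.7), np.float64(31.2), np.float64(31.1)] long yaw 154.1
grip [479.4 396.7  69. ] [np.float64(65.1), np.float64(65.1), np.float64(22.2), np.float64(22.3)] long yaw 154.2
grip top tri [481.2 396.6  60.8] [[480.4 394.3  69. ]]
pos [483.7 385.4 251.6] ty yaw 64.4 axes [[-0.902, 0.433, 0.0], [0.433, 0.902, -0.002], [-0.001, -0.002, -1.0]] t 5.325 F [ 0.3 -0.2 -0.4] w 0.998
  -> [479.4 396.7  31. ] frac [0.036 0.035 0.882]
  -> [480.3 396.   31. ] frac [0.032 0.034 0.882]
```

Emit:
{"op": "jog_arm", "data": {"plan": [{"offset": [0.034, 0.035, 0.2], "delta_rot": [0, 0, 0]}, {"offset": [0.034, 0.035, 0.4], "delta_rot": [0, 0, 0]}, {"offset": [0.034, 0.035, 0.6], "delta_rot": [0, 0, 0]}, {"offset": [0.034, 0.035, 0.7], "delta_rot": [0, 0, 0]}]}}

```text
time: 5.82
tool_pos: [478.4, 396.4, 73.9]
tool_rot: [-0.704, -3.061, 0.007]
force: [-0.5, 0.7, 0.6]
grip_width: 1.002
finger_force: 0.0
```

Emit:
{"op": "jog_arm", "data": {"plan": [{"offset": [0, 0, 0.06], "delta_rot": [0, 0, 0]}, {"offset": [0, 0, 0.12], "delta_rot": [0, 0, 0]}, {"offset": [0, 0, 0.17], "delta_rot": [0, 0, 0]}, {"offset": [0, 0, 0.182], "delta_rot": [0, 0, 0]}, {"offset": [0, 0, 0.182], "delta_rot": [0, 0, 0]}]}}

```text
time: 6.45
tool_pos: [477.0, 400.8, 32.3]
tool_rot: [0.696, 3.063, 0.0]
force: [0.6, -1.2, 0.4]
grip_width: 1.005
finger_force: 0.0
```

Emit:
{"op": "jog_arm", "data": {"plan": [{"offset": [0, 0, 0], "delta_rot": [0, 0, 0]}, {"offset": [0, 0, 0], "delta_rot": [0, 0, 0]}, {"offset": [0, 0, 0], "delta_rot": [0, 0, 0]}, {"offset": [0, 0, 0], "delta_rot": [0, 0, 0]}, {"offset": [0, 0, 0], "delta_rot": [0, 0, 0]}], "hand": 0.1, "grip_force": 35}}

```text
time: 7.08
tool_pos: [476.9, 400.6, 32.0]
tool_rot: [0.696, 3.063, -0.0]
force: [0.7, -0.4, -0.5]
grip_width: 0.515
finger_force: 0.0
```

Run:
```python
from h import *
tofrac([480,396.4,31])
```

```text
pos [476.9 400.6  32. ] ty yaw 64.4 axes [[-0.902, 0.432, 0.0], [0.432, 0.902, -0.0], [-0.0, -0.0, -1.0]] t 7.075 F [ 0.7 -0.4 -0.5] w 0.515
  -> [480.  396.4  31. ] frac [-0.018 -0.01   0.004]
```

Emit:
{"op": "jog_arm", "data": {"plan": [{"offset": [-0.018, -0.01, 0.003], "delta_rot": [0, 0, 0]}, {"offset": [-0.018, -0.01, 0.003], "delta_rot": [0, 0, 0]}, {"offset": [-0.018, -0.01, 0.003], "delta_rot": [0, 0, 0]}, {"offset": [-0.018, -0.01, 0.003], "delta_rot": [0, 0, 0]}, {"offset": [-0.018, -0.01, 0.003], "delta_rot": [0, 0, 0]}]}}

```text
time: 7.7
tool_pos: [479.8, 396.3, 31.1]
tool_rot: [-0.696, -3.063, 0.001]
force: [-0.0, -0.6, -2.2]
grip_width: 0.25
finger_force: 35.0
```

Run:
```python
from h import *
o=env.observe();print(o['finger_force'],o['grip_width']*87)
tofrac([480,396.4,31])
```

```text
34.99014961067587 21.75310668614473
pos [479.8 396.3  31.1] ty yaw 64.4 axes [[-0.902, 0.432, -0.0], [0.432, 0.902, -0.0], [0.0, -0.0, -1.0]] t 7.7 F [-0.  -0.6 -2.2] w 0.25
  -> [480.  396.4  31. ] frac [-0.001  0.001  0.   ]
```

Run:
```python
from h import *
im=cv2.imread('pics/w0.png')
a=cv2.resize(im[130:320,100:560],None,fx=1.73,fy=1.73,interpolation=3)
t=cv2.imread('pics/top0.png')[183:273,232:400]; t=cv2.resize(t,None,fx=2.9,fy=2.9,interpolation=3)
W=np.zeros((600,800,3),np.uint8);W[:a.shape[0],:a.shape[1]]=a[:,:800];W[335:335+t.shape[0],:t.shape[1]]=t
cv2.imwrite('pics/w0c.png',W)
```

```text
(no output)
```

View pics/w0c.png

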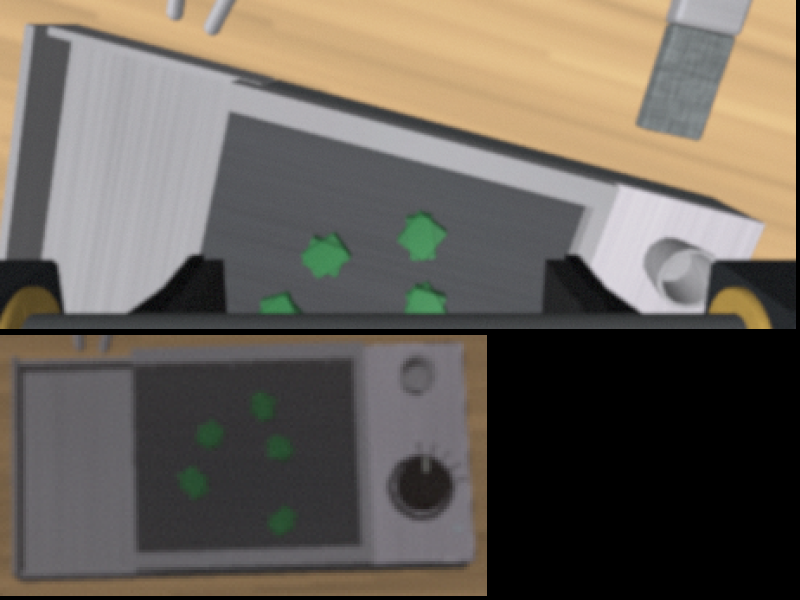

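The w0 crop shows the plate's +x/open corner at (231,113), the open edge running to (206,250), and the +x rim edge running to (585,206). The control-end inner foot goes from there to (568,265). The chips are clear of the rims.

Run:
```python
from h import *
c=camf('w0.npy'); top=cam('top')
f=lambda q:np.array(q)/1.73+[100,130]; g=lambda q:(np.array(q)-[0,335])/2.9+[232,183]
print('rim x+ inner z72',onplane(c,f([(231,113),(585,206)]),72).round(1).tolist())
print('open edge z60',onplane(c,f([(229,125),(206,250)]),60).round(1).tolist())
print('ctrl face z60',onplane(c,f([(582,218),(568,265)]),60).round(1).tolist())
print('top open z60',onplane(top,g([(134,366),(137,552)]),60).round(1).tolist())
print('top ctrl z60/72',onplane(top,g([(355,361),(360,544)]),60).round(1).tolist(),onplane(top,g([(355,361),(360,544)]),72).round(1).tolist())
print('top x+ z60',onplane(top,g([(137,367),(352,361)]),60).round(1).tolist())
print('top x- z72',onplane(top,g([(140,551),(358,544)]),72).round(1).tolist())
print('unit far',onplane(top,g([(16,361),(20,579)]),52).round(1).tolist(),'ctrl end',onplane(top,g([(463,345),(472,563)]),60).round(1).tolist())
print('knob',onplane(top,g([(421,486)]),93).round(1))
```

```text
rim x+ inner z72 [[619.6, 90.2, 72.0], [624.4, -111.1, 72.0]]
open edge z60 [[610.3, 92.1, 60.0], [534.1, 88.7, 60.0]]
ctrl face z60 [[615.0, -116.8, 60.0], [585.3, -119.3, 60.0]]
top open z60 [[622.4, 92.6, 60.0], [443.9, 89.2, 60.0]]
top ctrl z60/72 [[625.4, -117.5, 60.0], [449.5, -118.2, 60.0]] [[622.1, -116.6, 72.0], [447.8, -117.3, 72.0]]
top x+ z60 [[621.4, 89.7, 60.0], [625.4, -114.7, 60.0]]
top x- z72 [[443.1, 85.7, 72.0], [447.8, -115.4, 72.0]]
unit far [[630.5, 205.9, 52.0], [420.7, 198.6, 52.0]] ctrl end [[640.2, -220.8, 60.0], [430.8, -221.8, 60.0]]
knob [[ 497.8 -172.7   93. ]]
```

Emit:
{"op": "jog_arm", "data": {"plan": [{"offset": [0, 0, -0.05], "delta_rot": [0, 0, 0]}, {"offset": [0, 0, -0.2], "delta_rot": [0, 0, 0]}, {"offset": [0, 0, -0.4], "delta_rot": [0, 0, 0]}, {"offset": [0, 0, -0.46], "delta_rot": [0, 0, 0]}, {"offset": [0, 0, -0.46], "delta_rot": [0, 0, 0]}]}}

```text
time: 8.32
tool_pos: [480.1, 396.6, 147.1]
tool_rot: [0.696, 3.062, 0.001]
force: [0.1, -0.5, -2.6]
grip_width: 0.248
finger_force: 35.0
```

Emit:
{"op": "jog_arm", "data": {"plan": [{"offset": [0, 0, 0], "delta_rot": [0, 0, -0.025]}, {"offset": [0, 0, 0], "delta_rot": [0, 0, -0.05]}, {"offset": [0, 0, 0], "delta_rot": [0, 0, -0.075]}, {"offset": [0, 0, 0], "delta_rot": [0, 0, -0.075]}]}}

```text
time: 8.82
tool_pos: [479.4, 395.7, 144.4]
tool_rot: [0.037, -3.139, 0.002]
force: [-0.7, -0.1, -2.2]
grip_width: 0.252
finger_force: 35.0
```

Emit:
{"op": "jog_arm", "data": {"plan": [{"offset": [-0.015, -0.2, 0], "delta_rot": [0, 0, 0]}, {"offset": [-0.015, -0.4, 0], "delta_rot": [0, 0, 0]}, {"offset": [-0.015, -0.6, 0], "delta_rot": [0, 0, 0]}, {"offset": [-0.015, -0.8, 0], "delta_rot": [0, 0, 0]}, {"offset": [-0.015, -0.97, 0], "delta_rot": [0, 0, 0]}]}}

```text
time: 9.45
tool_pos: [489.1, 151.6, 145.3]
tool_rot: [0.029, -3.14, 0.001]
force: [0.4, -0.4, -2.1]
grip_width: 0.247
finger_force: 35.0
```

Emit:
{"op": "jog_arm", "data": {"plan": [{"offset": [-0.015, -0.2, 0], "delta_rot": [0, 0, 0]}, {"offset": [-0.015, -0.4, 0], "delta_rot": [0, 0, 0]}, {"offset": [-0.015, -0.6, 0], "delta_rot": [0, 0, 0]}, {"offset": [-0.015, -0.8, 0], "delta_rot": [0, 0, 0]}, {"offset": [-0.015, -0.97, 0], "delta_rot": [0, 0, 0]}]}}

```text
time: 10.07
tool_pos: [498.4, -90.6, 145.6]
tool_rot: [0.029, -3.141, 0.0]
force: [1.4, 0.1, -2.8]
grip_width: 0.247
finger_force: 35.0
```

```bash
cat >> h.py <<'E'
O=np.array([534.2,-18.5]);TH=np.radians(1.25)
def L2W(x,y,z): return np.r_[O+np.array([[np.cos(TH),-np.sin(TH)],[np.sin(TH),np.cos(TH)]])@[x,y],z]
E
python3 - <<'E'
from h import *
tofrac([L2W(-38,-70,95),L2W(-38,-70,91),L2W(-38,112,90)])
c,im=snap('scene','s1.png')
c,im=snap('top','t1.png')
E
```

```text
pos [498.4 -90.6 145.6] ty yaw 91.1 axes [[-1.0, -0.018, -0.001], [-0.018, 1.0, -0.0], [0.001, -0.0, -1.0]] t 10.075 F [ 1.4  0.1 -2.8] w 0.247
  -> [497.7 -89.3  95. ] frac [0.002 0.005 0.202]
  -> [497.7 -89.3  91. ] frac [0.002 0.005 0.218]
  -> [493.8  92.6  90. ] frac [0.005 0.733 0.222]
```

Emit:
{"op": "jog_arm", "data": {"plan": [{"offset": [-0.006, 0.005, 0.1], "delta_rot": [0, 0, 0]}, {"offset": [-0.006, 0.005, 0.18], "delta_rot": [0, 0, 0]}, {"offset": [-0.006, 0.005, 0.206], "delta_rot": [0, 0, 0]}, {"offset": [-0.006, 0.005, 0.206], "delta_rot": [0, 0, 0]}, {"offset": [-0.006, 0.005, 0.206], "delta_rot": [0, 0, 0]}]}}

```text
time: 10.8
tool_pos: [501.0, -86.8, 95.4]
tool_rot: [-0.038, 3.14, -0.0]
force: [-0.5, 0.7, -2.8]
grip_width: 0.251
finger_force: 35.0
```

Emit:
{"op": "jog_arm", "data": {"plan": [{"offset": [0, 0, 0.004], "delta_rot": [0, 0, 0]}, {"offset": [0, 0, 0.008], "delta_rot": [0, 0, 0]}, {"offset": [0, 0, 0.008], "delta_rot": [0, 0, 0]}]}}

```text
time: 11.18
tool_pos: [500.6, -87.1, 92.8]
tool_rot: [-0.038, 3.141, -0.0]
force: [-1.0, 0.3, -2.2]
grip_width: 0.249
finger_force: 35.0
```

Emit:
{"op": "jog_arm", "data": {"plan": [{"offset": [0, 0, 0.004], "delta_rot": [0, 0, 0]}, {"offset": [0, 0, 0.004], "delta_rot": [0, 0, 0]}]}}

```text
time: 11.42
tool_pos: [500.5, -87.0, 91.7]
tool_rot: [0.038, -3.141, 0.0]
force: [-0.2, 0.5, -2.6]
grip_width: 0.25
finger_force: 35.0
```

Emit:
{"op": "jog_arm", "data": {"plan": [{"offset": [0, 0, 0.003], "delta_rot": [0, 0, 0]}, {"offset": [0, 0, 0.003], "delta_rot": [0, 0, 0]}]}}

```text
time: 11.68
tool_pos: [500.6, -87.0, 91.1]
tool_rot: [-0.038, 3.141, -0.0]
force: [-0.2, 0.2, -2.3]
grip_width: 0.247
finger_force: 35.0
```

Emit:
{"op": "jog_arm", "data": {"plan": [{"offset": [0, 0, 0.004], "delta_rot": [0, 0, 0]}, {"offset": [0, 0, 0.004], "delta_rot": [0, 0, 0]}]}}

```text
time: 11.92
tool_pos: [500.7, -87.0, 90.2]
tool_rot: [-0.038, 3.141, -0.0]
force: [-2.0, -0.3, 1.6]
grip_width: 0.244
finger_force: 35.0
```

Emit:
{"op": "jog_arm", "data": {"plan": [{"offset": [0, 0, 0.004], "delta_rot": [0, 0, 0]}, {"offset": [0, 0, 0.004], "delta_rot": [0, 0, 0]}]}}

```text
time: 12.18
tool_pos: [500.7, -87.0, 89.3]
tool_rot: [-0.038, 3.141, -0.0]
force: [-3.1, -0.6, 5.1]
grip_width: 0.248
finger_force: 35.0
```

Emit:
{"op": "jog_arm", "data": {"plan": [{"offset": [0, 0, 0.005], "delta_rot": [0, 0, 0]}, {"offset": [0, 0.02, 0.005], "delta_rot": [0, 0, 0]}, {"offset": [0, 0.05, 0.005], "delta_rot": [0, 0, 0]}, {"offset": [0, 0.09, 0.005], "delta_rot": [0, 0, 0]}, {"offset": [0, 0.13, 0.005], "delta_rot": [0, 0, 0]}]}}

```text
time: 12.8
tool_pos: [501.1, -56.0, 88.8]
tool_rot: [-0.035, 3.139, -0.004]
force: [0.6, -7.0, 8.8]
grip_width: 0.248
finger_force: 35.0
```

Emit:
{"op": "jog_arm", "data": {"plan": [{"offset": [0, 0.04, 0], "delta_rot": [0, 0, 0]}, {"offset": [0, 0.08, 0], "delta_rot": [0, 0, 0]}, {"offset": [0, 0.12, 0], "delta_rot": [0, 0, 0]}, {"offset": [0, 0.16, 0], "delta_rot": [0, 0, 0]}, {"offset": [0, 0.2, 0], "delta_rot": [0, 0, 0]}]}}

```text
time: 13.42
tool_pos: [500.0, -5.9, 88.7]
tool_rot: [-0.035, 3.139, -0.004]
force: [0.6, -6.1, 8.6]
grip_width: 0.249
finger_force: 35.0
```

Emit:
{"op": "jog_arm", "data": {"plan": [{"offset": [0.003, 0.04, 0], "delta_rot": [0, 0, 0]}, {"offset": [0.003, 0.08, 0], "delta_rot": [0, 0, 0]}, {"offset": [0.003, 0.12, 0], "delta_rot": [0, 0, 0]}, {"offset": [0.003, 0.16, 0], "delta_rot": [0, 0, 0]}, {"offset": [0.003, 0.2, 0], "delta_rot": [0, 0, 0]}]}}

```text
time: 14.05
tool_pos: [498.1, 44.2, 88.7]
tool_rot: [-0.036, 3.139, -0.004]
force: [0.2, -6.6, 9.5]
grip_width: 0.254
finger_force: 35.0
```

Emit:
{"op": "jog_arm", "data": {"plan": [{"offset": [0, 0.04, 0], "delta_rot": [0, 0, 0]}, {"offset": [0, 0.08, 0], "delta_rot": [0, 0, 0]}, {"offset": [0, 0.12, 0], "delta_rot": [0, 0, 0]}, {"offset": [0, 0.16, 0], "delta_rot": [0, 0, 0]}, {"offset": [0, 0.18, 0], "delta_rot": [0, 0, 0]}]}}

```text
time: 14.68
tool_pos: [496.9, 89.6, 88.7]
tool_rot: [-0.037, 3.139, -0.003]
force: [0.6, -5.6, 9.6]
grip_width: 0.246
finger_force: 35.0
```

```bash
cat > ck.py <<'E'
import sys
from h import *
n=sys.argv[1]
for k in('scene','top'):
    c,im=snap(k,n+k+'.png')
    hsv=cv2.cvtColor(im,cv2.COLOR_RGB2HSV).astype(int);m=(hsv[...,0]>50)&(hsv[...,0]<90)&(hsv[...,1]>100)
    a,l,s,cc=cv2.connectedComponentsWithStats(m.astype(np.uint8))
    M=np.array([[np.cos(TH),np.sin(TH)],[-np.sin(TH),np.cos(TH)]])
    for i in range(1,a):
        if s[i,4]>6: print(k,cc[i].round(1),s[i,4],'loc@64',(M@(onplane(c,cc[i],64)[0,:2]-O)).round(0),'@20',(M@(onplane(c,cc[i],20)[0,:2]-O)).round(0))
o=env.observe()['tool_pos'];print('tcp local',(M@(o[:2]-O)).round(1))
tofrac([L2W(*map(float,a.split(','))) for a in sys.argv[2:]])
E
python3 ck.py p1 " -36,-70,150" 38,-70,150
```

```text
scene [281.9 264. ] 95 loc@64 [ 46. -12.] @20 [ 34. -36.]
scene [360.1 298.5] 22 loc@64 [-36. 149.] @20 [-51. 133.]
scene [353.  307.3] 78 loc@64 [-12. 156.] @20 [-26. 140.]
scene [329.4 319.6] 127 loc@64 [ 41. 149.] @20 [ 30. 133.]
top [322.2 207.5] 41 loc@64 [ 47. -11.] @20 [ 58. -12.]
tcp local [-34.9 109.4]
pos [496.9  90.1  88.8] ty yaw 91.4 axes [[-1.0, -0.024, 0.003], [-0.024, 1.0, -0.001], [-0.003, -0.001, -1.0]] t 14.775 F [ 0.8 -1.6  8.9] w 0.254
  -> [499.7 -89.3 150. ] frac [ 0.005 -0.718 -0.244]
  -> [573.7 -87.7 150. ] frac [-0.291 -0.719 -0.243]
```

Four chips appear to be in the tray, and one is still on the plate at local (47,-11). Next is the second pass at x = +36.

Emit:
{"op": "jog_arm", "data": {"plan": [{"offset": [0, 0, -0.1], "delta_rot": [0, 0, 0]}, {"offset": [0, 0, -0.22], "delta_rot": [0, 0, 0]}, {"offset": [-0.1, -0.2, -0.24], "delta_rot": [0, 0, 0]}, {"offset": [-0.2, -0.38, -0.24], "delta_rot": [0, 0, 0]}, {"offset": [-0.28, -0.55, -0.24], "delta_rot": [0, 0, 0]}]}}

```text
time: 15.4
tool_pos: [569.6, -47.3, 147.4]
tool_rot: [-0.037, 3.141, -0.0]
force: [-0.1, 0.6, -2.9]
grip_width: 0.249
finger_force: 35.0
```

Emit:
{"op": "jog_arm", "data": {"plan": [{"offset": [0, -0.17, 0], "delta_rot": [0, 0, 0]}, {"offset": [0, -0.17, 0.1], "delta_rot": [0, 0, 0]}, {"offset": [0, -0.17, 0.18], "delta_rot": [0, 0, 0]}, {"offset": [0, -0.17, 0.216], "delta_rot": [0, 0, 0]}, {"offset": [0, -0.17, 0.216], "delta_rot": [0, 0, 0]}]}}

```text
time: 16.02
tool_pos: [569.6, -87.1, 93.4]
tool_rot: [0.04, -3.141, -0.0]
force: [-0.2, 1.0, -3.6]
grip_width: 0.251
finger_force: 35.0
```

```bash
python3 ck.py p2 36,-70,88.8 36,110,88.8
```

```text
scene [282.  263.3] 97 loc@64 [ 45. -14.] @20 [ 33. -37.]
scene [362.7 297.9] 64 loc@64 [-41. 151.] @20 [-56. 136.]
scene [353.  307.3] 78 loc@64 [-12. 156.] @20 [-26. 140.]
scene [329.4 319.4] 129 loc@64 [ 41. 148.] @20 [ 29. 133.]
top [270.  217.5] 43 loc@64 [ 23. 132.] @20 [ 33. 136.]
top [268.4 237.6] 28 loc@64 [-32. 138.] @20 [-24. 141.]
top [270.1 248.5] 23 loc@64 [-62. 134.] @20 [-55. 137.]
tcp local [ 34.6 -69.6]
pos [570.3 -87.3  94.4] ty yaw 91.4 axes [[-1.0, -0.025, 0.001], [-0.025, 1.0, -0.0], [-0.001, -0.0, -1.0]] t 16.125 F [ 0.4 -0.6 -2.1] w 0.252
  -> [571.7 -87.7  88.8] frac [-0.006 -0.002  0.023]
  -> [567.8  92.3  88.8] frac [-0.008  0.718  0.023]
```

Emit:
{"op": "jog_arm", "data": {"plan": [{"offset": [-0.004, 0, 0.008], "delta_rot": [0, 0, 0]}, {"offset": [-0.004, 0, 0.016], "delta_rot": [0, 0, 0]}, {"offset": [-0.004, 0, 0.02], "delta_rot": [0, 0, 0]}, {"offset": [-0.004, 0, 0.02], "delta_rot": [0, 0, 0]}]}}

```text
time: 16.62
tool_pos: [571.4, -87.7, 89.6]
tool_rot: [-0.038, 3.14, -0.001]
force: [-1.2, 0.1, 5.9]
grip_width: 0.252
finger_force: 35.0
```

Emit:
{"op": "jog_arm", "data": {"plan": [{"offset": [0, 0, 0.004], "delta_rot": [0, 0, 0]}, {"offset": [0, 0.02, 0.004], "delta_rot": [0, 0, 0]}, {"offset": [0, 0.05, 0.004], "delta_rot": [0, 0, 0]}, {"offset": [0, 0.09, 0.004], "delta_rot": [0, 0, 0]}, {"offset": [0, 0.13, 0.004], "delta_rot": [0, 0, 0]}]}}

```text
time: 17.25
tool_pos: [571.3, -56.9, 89.0]
tool_rot: [-0.035, 3.139, -0.004]
force: [-0.2, -5.6, 9.4]
grip_width: 0.252
finger_force: 35.0
```

Emit:
{"op": "jog_arm", "data": {"plan": [{"offset": [0, 0.04, 0], "delta_rot": [0, 0, 0]}, {"offset": [0, 0.08, 0], "delta_rot": [0, 0, 0]}, {"offset": [0, 0.12, 0], "delta_rot": [0, 0, 0]}, {"offset": [0, 0.16, 0], "delta_rot": [0, 0, 0]}, {"offset": [0, 0.2, 0], "delta_rot": [0, 0, 0]}]}}

```text
time: 17.88
tool_pos: [570.2, -6.9, 89.0]
tool_rot: [-0.035, 3.139, -0.004]
force: [0.4, -5.6, 8.6]
grip_width: 0.25
finger_force: 35.0
```

Emit:
{"op": "jog_arm", "data": {"plan": [{"offset": [0, 0.04, 0], "delta_rot": [0, 0, 0]}, {"offset": [0, 0.08, 0], "delta_rot": [0, 0, 0]}, {"offset": [0, 0.12, 0], "delta_rot": [0, 0, 0]}, {"offset": [0, 0.16, 0], "delta_rot": [0, 0, 0]}, {"offset": [0, 0.2, 0], "delta_rot": [0, 0, 0]}]}}

```text
time: 18.5
tool_pos: [569.0, 43.2, 89.0]
tool_rot: [-0.035, 3.139, -0.004]
force: [0.3, -6.8, 8.5]
grip_width: 0.251
finger_force: 35.0
```

Emit:
{"op": "jog_arm", "data": {"plan": [{"offset": [0, 0.04, 0], "delta_rot": [0, 0, 0]}, {"offset": [0, 0.08, 0], "delta_rot": [0, 0, 0]}, {"offset": [0, 0.12, 0], "delta_rot": [0, 0, 0]}, {"offset": [0, 0.16, 0], "delta_rot": [0, 0, 0]}, {"offset": [0, 0.19, 0], "delta_rot": [0, 0, 0]}]}}

```text
time: 19.12
tool_pos: [567.7, 91.0, 88.9]
tool_rot: [-0.036, 3.139, -0.004]
force: [0.3, -6.1, 9.4]
grip_width: 0.253
finger_force: 35.0
```

Emit:
{"op": "jog_arm", "data": {"plan": [{"offset": [0, 0, 0], "delta_rot": [0, 0, 0]}, {"offset": [0, 0, -0.1], "delta_rot": [0, 0, 0]}, {"offset": [0, 0, -0.24], "delta_rot": [0, 0, 0]}, {"offset": [0, 0, -0.28], "delta_rot": [0, 0, 0]}]}}

```text
time: 19.62
tool_pos: [567.2, 92.5, 159.4]
tool_rot: [-0.038, 3.139, 0.0]
force: [0.5, 0.1, -3.7]
grip_width: 0.249
finger_force: 35.0
```

```bash
python3 ck.py p3
python3 - <<'E'
from h import *
print('back at bench',end=' ');tofrac([[480,330,145],[430,300,145]])
im=cv2.imread('pics/p3scene.png');cv2.imwrite('pics/p3c.png',cv2.resize(im[170:390,200:440],None,fx=2.5,fy=2.5,interpolation=3))
E
```

```text
scene [362.8 297.9] 64 loc@64 [-41. 151.] @20 [-56. 136.]
scene [353.  307.3] 78 loc@64 [-12. 156.] @20 [-26. 140.]
scene [329.8 318.8] 133 loc@64 [ 40. 148.] @20 [ 28. 132.]
scene [305.2 328.1] 46 loc@64 [ 90. 135.] @20 [ 80. 118.]
top [267.4 215.8] 16 loc@64 [ 28. 139.] @20 [ 38. 143.]
top [268.3 237.8] 31 loc@64 [-33. 138.] @20 [-25. 142.]
top [270.2 248.5] 22 loc@64 [-62. 133.] @20 [-55. 137.]
tcp local [ 35.1 109.9]
pos [566.8  92.1 158.1] ty yaw 91.4 axes [[-1.0, -0.024, 0.001], [-0.024, 1.0, -0.0], [-0.001, -0.0, -1.0]] t 19.725 F [-0.4  0.  -2.9] w 0.248
back at bench pos [566.8  92.1 158.1] ty yaw 91.4 axes [[-1.0, -0.024, 0.001], [-0.024, 1.0, -0.0], [-0.001, -0.0, -1.0]] t 19.725 F [-0.4  0.  -2.9] w 0.248
  -> [480 330 145] frac [0.325 0.96  0.052]
  -> [430 300 145] frac [0.527 0.844 0.051]Traceback (most recent call last):
  File "ck.py", line 12, in <module>
    tofrac([L2W(*map(float,a.split(','))) for a in sys.argv[2:]])
    ~~~~~~^^^^^^^^^^^^^^^^^^^^^^^^^^^^^^^^^^^^^^^^^^^^^^^^^^^^^^^
  File "h.py", line 19, in tofrac
    for d in np.atleast_2d(dst): print('  ->',np.round(d,1),'frac',(M.T@(d-o['tool_pos'])/250).round(3))
                                                                         ~^~~~~~~~~~~~~~
ValueError: operands could not be broadcast together with shapes (0,) (3,)
```

View pics/p3c.png

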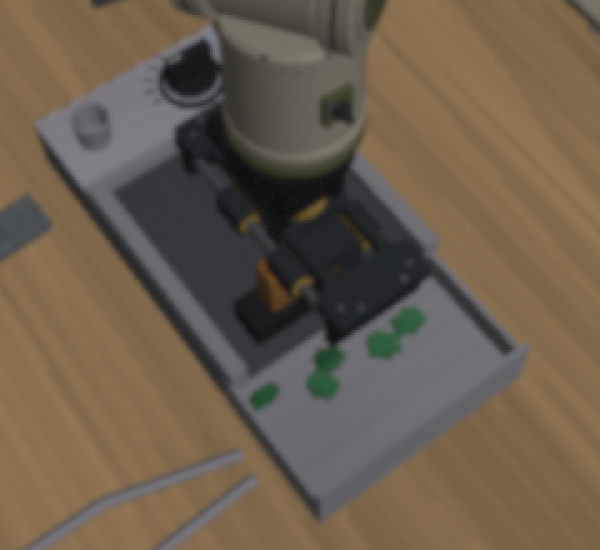

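All five chips show in the tray, at crop (265,395), (322,384), (330,358), (383,345) and (408,320), and the visible plate is bare. Now I stand the scraper on free bench near (470,320).

Emit:
{"op": "jog_arm", "data": {"plan": [{"offset": [0.08, 0.2, 0], "delta_rot": [0, 0, 0]}, {"offset": [0.16, 0.4, 0], "delta_rot": [0, 0, 0]}, {"offset": [0.24, 0.6, 0], "delta_rot": [0, 0, 0]}, {"offset": [0.32, 0.8, 0], "delta_rot": [0, 0, 0]}, {"offset": [0.366, 0.92, 0], "delta_rot": [0, 0, 0]}]}}

```text
time: 20.35
tool_pos: [467.2, 321.9, 156.3]
tool_rot: [0.043, -3.14, 0.001]
force: [0.9, 0.3, -2.1]
grip_width: 0.245
finger_force: 35.0
```

Emit:
{"op": "jog_arm", "data": {"plan": [{"offset": [0, 0, 0.15], "delta_rot": [0, 0, 0]}, {"offset": [0, 0, 0.35], "delta_rot": [0, 0, 0]}, {"offset": [0, 0, 0.45], "delta_rot": [0, 0, 0]}, {"offset": [0, 0, 0.49], "delta_rot": [0, 0, 0]}, {"offset": [0, 0, 0.49], "delta_rot": [0, 0, 0]}]}}

```text
time: 20.98
tool_pos: [469.1, 319.7, 34.7]
tool_rot: [0.038, -3.14, 0.001]
force: [0.4, 0.7, -1.9]
grip_width: 0.253
finger_force: 35.0
```

```bash
python3 ck.py p4 0,0,31 | tail -2
```

```text
pos [469.9 320.3  36.1] ty yaw 91.4 axes [[-1.0, -0.024, 0.001], [-0.024, 1.0, 0.001], [-0.001, 0.001, -1.0]] t 21.075 F [-0.2  0.7 -2.6] w 0.25
  -> [534.2 -18.5  31. ] frac [-0.224 -1.361  0.02 ]
```

Emit:
{"op": "jog_arm", "data": {"plan": [{"offset": [0, 0, 0.01], "delta_rot": [0, 0, 0]}, {"offset": [0, 0, 0.014], "delta_rot": [0, 0, 0]}, {"offset": [0, 0, 0.014], "delta_rot": [0, 0, 0]}]}}

```text
time: 21.45
tool_pos: [469.6, 319.8, 31.9]
tool_rot: [-0.038, 3.141, -0.0]
force: [0.1, -0.0, -3.9]
grip_width: 0.248
finger_force: 35.0
```

Emit:
{"op": "jog_arm", "data": {"plan": [{"offset": [0, 0, 0.003], "delta_rot": [0, 0, 0]}, {"offset": [0, 0, 0.003], "delta_rot": [0, 0, 0]}]}}

```text
time: 21.7
tool_pos: [469.6, 319.9, 31.1]
tool_rot: [-0.038, 3.141, 0.0]
force: [0.4, 0.3, -2.6]
grip_width: 0.249
finger_force: 35.0
```

Emit:
{"op": "jog_arm", "data": {"plan": [{"offset": [0, 0, 0.003], "delta_rot": [0, 0, 0]}, {"offset": [0, 0, 0.003], "delta_rot": [0, 0, 0]}]}}

```text
time: 21.95
tool_pos: [469.6, 320.0, 31.0]
tool_rot: [-0.038, 3.141, -0.001]
force: [-1.9, -2.6, 6.9]
grip_width: 0.249
finger_force: 35.0
```

Emit:
{"op": "jog_arm", "data": {"plan": [{"offset": [0, 0, 0.001], "delta_rot": [0, 0, 0]}, {"offset": [0, 0, 0.001], "delta_rot": [0, 0, 0]}]}}

```text
time: 22.2
tool_pos: [469.6, 320.0, 31.0]
tool_rot: [-0.038, 3.141, -0.001]
force: [-3.7, -4.1, 9.8]
grip_width: 0.25
finger_force: 35.0
```

Emit:
{"op": "jog_arm", "data": {"plan": [{"offset": [0, 0, 0], "delta_rot": [0, 0, 0]}, {"offset": [0, 0, 0], "delta_rot": [0, 0, 0]}, {"offset": [0, 0, 0], "delta_rot": [0, 0, 0]}, {"offset": [0, 0, 0], "delta_rot": [0, 0, 0]}], "hand": 0.65}}

```text
time: 22.7
tool_pos: [469.5, 319.9, 30.0]
tool_rot: [0.038, -3.141, 0.0]
force: [0.1, -0.8, 0.2]
grip_width: 0.597
finger_force: 0.0
```

Emit:
{"op": "jog_arm", "data": {"plan": [{"offset": [0, 0, -0.1], "delta_rot": [0, 0, 0]}, {"offset": [0, 0, -0.3], "delta_rot": [0, 0, 0]}, {"offset": [0, 0, -0.5], "delta_rot": [0, 0, 0]}, {"offset": [0, 0, -0.7], "delta_rot": [0, 0, 0]}, {"offset": [0, 0, -0.88], "delta_rot": [0, 0, 0]}]}}

```text
time: 23.32
tool_pos: [469.0, 320.3, 253.7]
tool_rot: [-0.039, 3.14, 0.001]
force: [0.3, -0.2, -0.4]
grip_width: 0.65
finger_force: 0.0
```

Emit:
{"op": "jog_arm", "data": {"plan": [{"offset": [-0.04, -0.25, 0], "delta_rot": [0, 0, 0]}, {"offset": [-0.04, -0.5, 0], "delta_rot": [0, 0, 0]}, {"offset": [-0.04, -0.75, 0], "delta_rot": [0, 0, 0]}, {"offset": [-0.04, -0.95, 0], "delta_rot": [0, 0, 0]}, {"offset": [-0.04, -0.95, 0], "delta_rot": [0, 0, 0]}]}}

```text
time: 23.95
tool_pos: [485.9, 77.4, 250.9]
tool_rot: [-0.024, 3.141, -0.004]
force: [-0.6, 0.9, 1.6]
grip_width: 0.65
finger_force: 0.0
```

Emit:
{"op": "jog_arm", "data": {"plan": [{"offset": [-0.04, -0.25, 0], "delta_rot": [0, 0, 0]}, {"offset": [-0.04, -0.5, 0], "delta_rot": [0, 0, 0]}, {"offset": [-0.04, -0.75, 0], "delta_rot": [0, 0, 0]}, {"offset": [-0.04, -0.85, 0], "delta_rot": [0, 0, 0]}, {"offset": [-0.04, -0.85, 0], "delta_rot": [0, 0, 0]}]}}

```text
time: 24.58
tool_pos: [500.6, -129.8, 250.6]
tool_rot: [-0.036, 3.141, 0.001]
force: [-0.1, 0.7, 0.1]
grip_width: 0.647
finger_force: 0.0
```

```bash
cat > wk.py <<'E'
import sys
from h import *
n=sys.argv[1]
c,im=snap('wrist',n+'.png'); np.save(n+'.npy',np.array([c[3][k] for k in('vfov','cx','cy')]+list(c[3]['rvec'])+list(c[3]['tvec'])))
print(proj(c,[L2W(-35,-158,93)]).round(0)); tofrac([L2W(-35,-158,80)])
E
python3 wk.py k1
```

```text
[[269. 228.]]
pos [ 500.7 -127.9  250.7] ty yaw 91.5 axes [[-1.0, -0.026, 0.001], [-0.026, 1.0, 0.001], [-0.001, 0.001, -1.0]] t 24.625 F [0.8 0.3 0.5] w 0.646
  -> [ 502.7 -177.2   80. ] frac [-0.002 -0.198  0.683]
```

Emit:
{"op": "jog_arm", "data": {"plan": [{"offset": [0, -0.1, 0], "delta_rot": [0, 0, 0]}, {"offset": [0, -0.2, 0], "delta_rot": [0, 0, 0]}, {"offset": [0, -0.2, 0], "delta_rot": [0, 0, 0]}]}}

```text
time: 25.0
tool_pos: [501.5, -181.8, 249.8]
tool_rot: [0.033, -3.141, -0.001]
force: [0.4, 0.3, 0.9]
grip_width: 0.644
finger_force: 0.0
```

```bash
python3 wk.py k2
python3 - <<'E'
from h import *
W=np.zeros((600,800,3),np.uint8)
for i,n in enumerate(('k1','k2')):
    p=proj(camf(n+'.npy'),[L2W(-35,-158,93)])[0].astype(int); im=cv2.imread(f'pics/{n}.png')
    x0,y0=max(0,p[0]-65),max(0,p[1]-65); cr=im[y0:y0+130,x0:x0+130]; cr=cv2.resize(cr,None,fx=3,fy=3,interpolation=3); W[:cr.shape[0],i*400:i*400+cr.shape[1]]=cr; print(n,x0,y0)
im=cv2.imread('pics/p4scene.png')
s=cv2.resize(env.snapshot('scene')[:,:,::-1][270:380,260:420],None,fx=1.9,fy=1.9,interpolation=3); W[391:391+209,:304]=s
s=cv2.resize(env.snapshot('top')[:,:,::-1][180:280,120:360],None,fx=1.9,fy=1.9,interpolation=3); W[400:590,320:320+456]=s
cv2.imwrite('pics/k12.png',W)
E
```

```text
[[328. 228.]]
pos [ 501.6 -180.2  249.9] ty yaw 91.3 axes [[-1.0, -0.023, -0.0], [-0.023, 1.0, 0.001], [0.0, 0.001, -1.0]] t 25.05 F [ 0.8  1.  -0.1] w 0.649
  -> [ 502.7 -177.2   80. ] frac [-0.005  0.011  0.68 ]
k1 204 162
k2 262 163
```

View pics/k12.png

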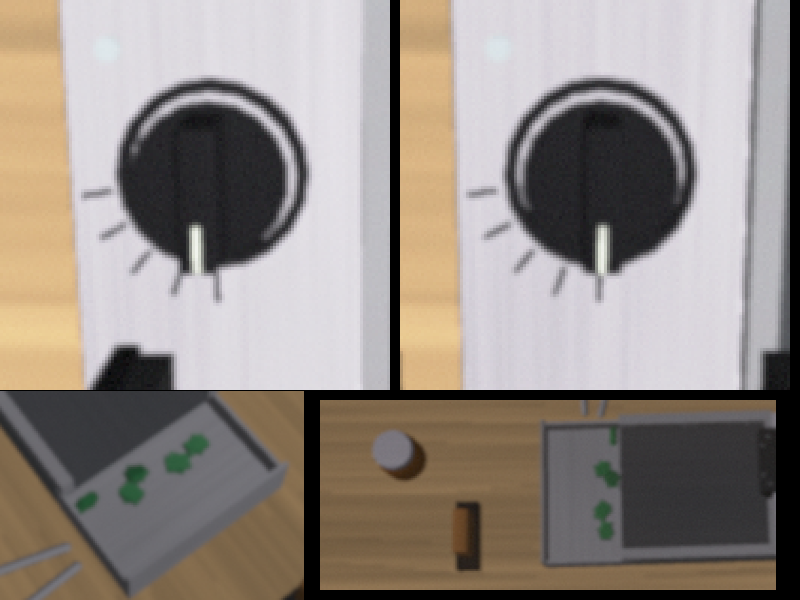

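The knob bar is centred at k2 px (329,227) and k1 px (270,226), along the tool's x, and agrees with the model to about 1 mm. All five chips are in the tray, the plate is bare and the scraper stands upright on the bench. Next I go down to the knob.

Emit:
{"op": "jog_arm", "data": {"plan": [{"offset": [-0.004, 0.015, 0.2], "delta_rot": [0, 0, 0]}, {"offset": [-0.004, 0.015, 0.4], "delta_rot": [0, 0, 0]}, {"offset": [-0.004, 0.015, 0.5], "delta_rot": [0, 0, 0]}, {"offset": [-0.004, 0.015, 0.5], "delta_rot": [0, 0, 0]}], "hand": 0.5}}

```text
time: 25.65
tool_pos: [501.6, -174.7, 123.9]
tool_rot: [0.04, -3.139, -0.002]
force: [-0.1, 0.1, 0.9]
grip_width: 0.506
finger_force: 0.0
```

```bash
python3 wk.py k3
python3 - <<'E'
from h import *
M=camf('k1.npy'),camf('k2.npy'); A=[]
for (K,Rm,t,_),p in zip(M,[(204+197/3,162+192/3),(262+202/3,163+193/3)]):
    P=K@np.c_[Rm,t]
    for i in(0,1): A.append(p[i]*P[2]-P[i])
A=np.array(A); print(np.linalg.lstsq(A[:,:3],-A[:,3],rcond=None)[0].round(1))
for c,p in zip(M,[(204+197/3,162+192/3),(262+202/3,163+193/3)]): print(onplane(c,p,104).round(1))
E
```

```text
[[319. 277.]]
pos [ 502.6 -174.9  125.4] ty yaw 91.5 axes [[-1.0, -0.025, -0.0], [-0.025, 1.0, 0.001], [0.0, 0.001, -1.0]] t 25.7 F [0.8 0.1 1.3] w 0.502
  -> [ 502.7 -177.2   80. ] frac [-0.    -0.009  0.182]
[ 500.1 -176.2   98.8]
[[ 498.7 -175.5  104. ]]
[[ 499.2 -176.3  104. ]]
```

Emit:
{"op": "jog_arm", "data": {"plan": [{"offset": [0.005, -0.005, 0.08], "delta_rot": [0, 0, 0]}, {"offset": [0.005, -0.005, 0.14], "delta_rot": [0, 0, 0]}, {"offset": [0.005, -0.005, 0.174], "delta_rot": [0, 0, 0]}, {"offset": [0.005, -0.005, 0.174], "delta_rot": [0, 0, 0]}]}}

```text
time: 26.2
tool_pos: [501.0, -176.8, 81.1]
tool_rot: [0.038, -3.141, -0.001]
force: [-0.1, -0.4, 0.5]
grip_width: 0.5
finger_force: 0.0
```

```bash
python3 wk.py k4
```

```text
[[323. 312.]]
pos [ 501.4 -176.9   81.6] ty yaw 91.4 axes [[-1.0, -0.024, -0.0], [-0.024, 1.0, 0.0], [-0.0, 0.0, -1.0]] t 26.25 F [ 0.1  0.1 -0.1] w 0.498
  -> [ 502.7 -177.2   80. ] frac [-0.005 -0.002  0.006]
```

Close on the bar.

Emit:
{"op": "jog_arm", "data": {"plan": [{"offset": [0, 0, 0], "delta_rot": [0, 0, 0]}, {"offset": [0, 0, 0], "delta_rot": [0, 0, 0]}, {"offset": [0, 0, 0], "delta_rot": [0, 0, 0]}, {"offset": [0, 0, 0], "delta_rot": [0, 0, 0]}, {"offset": [0, 0, 0], "delta_rot": [0, 0, 0]}], "hand": 0, "grip_force": 30}}

```text
time: 26.88
tool_pos: [501.3, -175.7, 81.7]
tool_rot: [-0.04, 3.141, 0.002]
force: [-0.7, 4.5, 2.5]
grip_width: 0.132
finger_force: 30.0
```

Emit:
{"op": "jog_arm", "data": {"plan": [{"offset": [0, 0, 0], "delta_rot": [0, 0, 0]}, {"offset": [0, 0, 0], "delta_rot": [0, 0, 0]}]}}

```text
time: 27.12
tool_pos: [501.3, -175.6, 81.7]
tool_rot: [0.04, -3.141, -0.002]
force: [-0.9, 5.4, 3.5]
grip_width: 0.133
finger_force: 30.0
```

Emit:
{"op": "jog_arm", "data": {"plan": [{"offset": [0, 0.003, 0.008], "delta_rot": [0, 0, 0]}, {"offset": [0, 0.003, 0.014], "delta_rot": [0, 0, 0]}, {"offset": [0, 0.003, 0.018], "delta_rot": [0, 0, 0]}, {"offset": [0, 0.003, 0.02], "delta_rot": [0, 0, 0]}, {"offset": [0, 0.003, 0.02], "delta_rot": [0, 0, 0]}]}}

```text
time: 27.75
tool_pos: [501.4, -175.7, 76.7]
tool_rot: [-0.039, 3.141, 0.001]
force: [-3.1, 4.9, 7.3]
grip_width: 0.136
finger_force: 30.0
```

Emit:
{"op": "jog_arm", "data": {"plan": [{"offset": [0, 0.002, 0], "delta_rot": [0, 0, 0.015]}, {"offset": [0, 0.002, 0], "delta_rot": [0, 0, 0.03]}, {"offset": [0, 0.002, 0], "delta_rot": [0, 0, 0.045]}, {"offset": [0, 0.002, 0], "delta_rot": [0, 0, 0.06]}, {"offset": [0, 0.002, 0], "delta_rot": [0, 0, 0.075]}]}}

```text
time: 28.38
tool_pos: [501.4, -175.4, 76.8]
tool_rot: [0.7, 3.062, 0.0]
force: [-2.8, 4.8, 5.1]
grip_width: 0.134
finger_force: 30.0
```

```bash
python3 -c "
from h import *
tofrac([501.3,-175.5,76.5]);print(env.observe()['torque'])"
```

```text
pos [ 501.4 -175.4   76.8] ty yaw 64.2 axes [[-0.901, 0.435, 0.0], [0.435, 0.901, 0.0], [-0.0, 0.0, -1.0]] t 28.375 F [-2.8  4.8  5.1] w 0.134
  -> [ 501.3 -175.5   76.5] frac [ 0.    -0.     0.001]
[1.04854914 0.47297934 0.07683651]
```

Emit:
{"op": "jog_arm", "data": {"plan": [{"offset": [0, 0, 0.004], "delta_rot": [0, 0, 0.01]}, {"offset": [0, 0, 0.004], "delta_rot": [0, 0, 0.03]}, {"offset": [0, 0, 0.004], "delta_rot": [0, 0, 0.05]}, {"offset": [0, 0, 0.004], "delta_rot": [0, 0, 0.07]}, {"offset": [0, 0, 0.004], "delta_rot": [0, 0, 0.09]}]}}

```text
time: 29.0
tool_pos: [501.5, -175.2, 76.0]
tool_rot: [1.528, 2.745, 0.001]
force: [-1.7, 4.8, 7.1]
grip_width: 0.137
finger_force: 30.0
```

Emit:
{"op": "jog_arm", "data": {"plan": [{"offset": [0, 0, 0], "delta_rot": [0, 0, 0.015]}, {"offset": [0, 0, 0], "delta_rot": [0, 0, 0.03]}, {"offset": [0, 0, 0], "delta_rot": [0, 0, 0.035]}, {"offset": [0, 0, 0], "delta_rot": [0, 0, 0.035]}]}}

```text
time: 29.5
tool_pos: [501.6, -175.2, 76.0]
tool_rot: [1.815, 2.564, 0.001]
force: [-1.6, 4.1, 7.0]
grip_width: 0.134
finger_force: 30.0
```

```bash
python3 -c "
from h import *
tofrac([501.3,-175.5,76.5]);print(env.observe()['torque'])"
```

```text
pos [ 501.6 -175.2   76. ] ty yaw 19.4 axes [[-0.332, 0.943, 0.0], [0.943, 0.332, 0.0], [-0.0, 0.0, -1.0]] t 29.5 F [-1.6  4.1  7. ] w 0.134
  -> [ 501.3 -175.5   76.5] frac [-0.001 -0.002 -0.002]
[ 1.17687434  0.38560792 -0.00593419]
```

Emit:
{"op": "jog_arm", "data": {"plan": [{"offset": [0, 0, 0], "delta_rot": [0, 0, 0.008]}, {"offset": [0, 0, 0], "delta_rot": [0, 0, 0.016]}, {"offset": [0, 0, 0], "delta_rot": [0, 0, 0.016]}]}}

```text
time: 29.88
tool_pos: [501.6, -175.2, 76.0]
tool_rot: [1.942, 2.469, 0.001]
force: [-2.5, 5.3, 6.9]
grip_width: 0.134
finger_force: 30.0
```

```bash
python3 -c "
from h import *
tofrac([501.3,-175.5,76.5]);print(env.observe()['torque'])"
```

```text
pos [ 501.6 -175.2   76. ] ty yaw 13.6 axes [[-0.235, 0.972, 0.0], [0.972, 0.235, 0.0], [0.0, 0.001, -1.0]] t 29.875 F [-2.5  5.3  6.9] w 0.134
  -> [ 501.3 -175.5   76.5] frac [-0.001 -0.001 -0.002]
[ 1.1488391   0.35926311 -0.08995631]
```

Emit:
{"op": "jog_arm", "data": {"plan": [{"offset": [0, 0, 0], "delta_rot": [0, 0, 0.006]}, {"offset": [0, 0, 0], "delta_rot": [0, 0, 0.01]}, {"offset": [0, 0, 0], "delta_rot": [0, 0, 0.01]}]}}

```text
time: 30.25
tool_pos: [501.6, -175.2, 76.0]
tool_rot: [2.018, 2.408, 0.001]
force: [-1.7, 4.8, 7.5]
grip_width: 0.134
finger_force: 30.0
```

```bash
python3 -c "
from h import *
tofrac([501.3,-175.5,76.5]);print(env.observe()['torque'])"
```

```text
pos [ 501.6 -175.2   76. ] ty yaw 10.1 axes [[-0.175, 0.985, 0.001], [0.985, 0.175, 0.0], [-0.0, 0.001, -1.0]] t 30.25 F [-1.7  4.8  7.5] w 0.134
  -> [ 501.3 -175.5   76.5] frac [-0.001 -0.001 -0.002]
[1.1348457  0.41584701 0.30765469]
```

The torque rose to 0.31 N m, so the knob is at its stop. I let it rise and then release.

Emit:
{"op": "jog_arm", "data": {"plan": [{"offset": [0, 0, -0.008], "delta_rot": [0, 0, 0]}, {"offset": [0, 0, -0.016], "delta_rot": [0, 0, 0]}, {"offset": [0, 0, -0.02], "delta_rot": [0, 0, 0]}, {"offset": [0, 0, -0.02], "delta_rot": [0, 0, 0]}]}}

```text
time: 30.75
tool_pos: [501.6, -175.2, 80.7]
tool_rot: [2.018, 2.408, 0.001]
force: [-0.1, 5.5, 3.0]
grip_width: 0.134
finger_force: 30.0
```

Emit:
{"op": "jog_arm", "data": {"plan": [{"offset": [0, 0, 0], "delta_rot": [0, 0, 0]}, {"offset": [0, 0, 0], "delta_rot": [0, 0, 0]}, {"offset": [0, 0, 0], "delta_rot": [0, 0, 0]}, {"offset": [0, 0, 0], "delta_rot": [0, 0, 0]}], "hand": 0.4}}

```text
time: 31.25
tool_pos: [501.1, -176.0, 80.5]
tool_rot: [2.019, 2.407, -0.0]
force: [0.4, -0.2, 0.5]
grip_width: 0.388
finger_force: 0.0
```

Emit:
{"op": "jog_arm", "data": {"plan": [{"offset": [0, 0, -0.05], "delta_rot": [0, 0, 0]}, {"offset": [0, 0, -0.2], "delta_rot": [0, 0, 0]}, {"offset": [0, 0, -0.4], "delta_rot": [0, 0, 0]}, {"offset": [0, 0, -0.6], "delta_rot": [0, 0, 0]}, {"offset": [0, 0, -0.68], "delta_rot": [0, 0, 0]}]}}

```text
time: 31.88
tool_pos: [502.3, -175.6, 254.5]
tool_rot: [2.015, 2.404, 0.001]
force: [0.5, 0.4, 0.2]
grip_width: 0.406
finger_force: 0.0
```

```bash
python3 wk.py k5
python3 - <<'E'
from h import *
c=camf('k5.npy');p=proj(c,[L2W(-35,-158,93)])[0].astype(int);im=cv2.imread('pics/k5.png')
x0,y0=max(0,p[0]-70),max(0,p[1]-70);cr=cv2.resize(im[y0:y0+140,x0:x0+140],None,fx=3,fy=3,interpolation=3)
t=cv2.resize(env.snapshot('top')[:,:,::-1][180:275,145:400],None,fx=1.4,fy=1.4,interpolation=3)
W=np.zeros((600,800,3),np.uint8);W[:cr.shape[0],:cr.shape[1]]=cr;W[:t.shape[0],430:430+t.shape[1]]=t
s=cv2.resize(env.snapshot('scene')[:,:,::-1][150:440,200:500],None,fx=1.2,fy=1.2); W[200:200+s.shape[0],430:430+s.shape[1]]=s
cv2.imwrite('pics/k5c.png',W);print(x0,y0)
# angle of white mark relative to unit
for q in(L2W(-35,-158,104),L2W(-15,-158,104),L2W(-35+20*np.cos(1.4),-158-20*np.sin(1.4),104)): print((proj(c,[q])[0]-[x0,y0])*3)
E
```

```text
[[321. 226.]]
pos [ 502.8 -175.7  255.8] ty yaw 10.0 axes [[-0.174, 0.985, 0.005], [0.985, 0.174, -0.003], [-0.004, 0.005, -1.0]] t 31.925 F [0.3 0.1 1.8] w 0.406
  -> [ 502.7 -177.2   80. ] frac [-0.003 -0.005  0.703]
251 156
[211.33836606 218.6301592 ]
[279.31857632 228.77986867]
[212.59882337 284.77987953]
```

View pics/k5c.png

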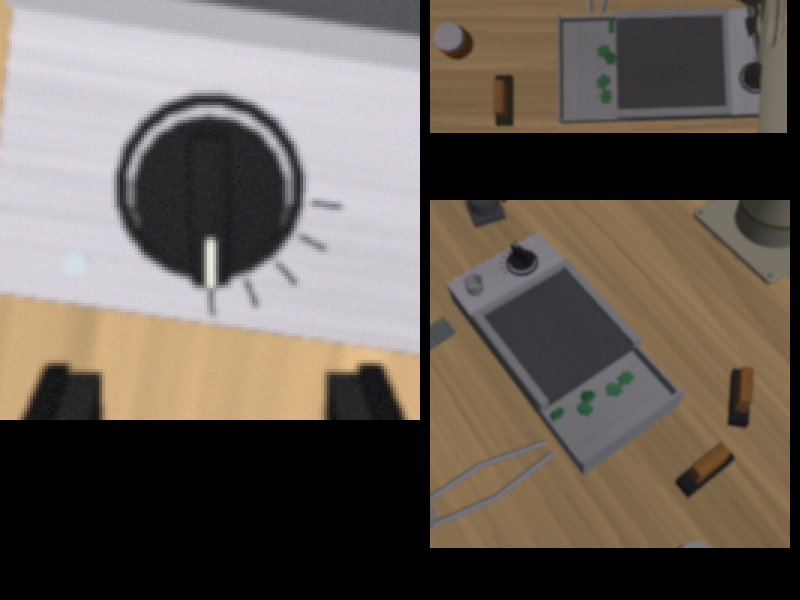

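The knob's mark at (211,265) points at the last tick, as expected for 1.4 rad. The chips are in the tray, the scraper is upright, and the cup has not moved. I'm handing in.

```bash
python3 -c "
from h import *
print(env.sign_off())"
```

```text
the job is handed in; nothing more can be done
None
```

The job is handed in, though no verdict came back: all five chips are in the tray, the scraper stands upright on the bench, and the knob was then pressed, turned to its stop and released.

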